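# Take the burnisher from under the bench lamp

## Robot

A 6-joint arm with a two-finger parallel gripper is mounted at the origin on the work surface. World frame = base frame: x ahead of the robot, y to its left, z up, the work surface at z = 0. Lengths are in m, angles in rad, forces in N, time in s.
With the tool pointing down it reaches from about 0.275 to 0.725 m from the base axis. Payload 5.6 kg.
Tool frame: the origin (TCP) lies midway between the tips of the shut fingers; the grasp point (between the pads) lies 19 mm behind it; y points along the fingers, z is the direction in which the jaws open and shut, and the axes are right-handed (so a half turn about y gives the same grasp; the last joint's range is limited). The gripper opens to 85 mm and grips with 20 to 120 N. Pads are 22 mm wide; open, the fingers measure 114 mm over their backs; the gripper's body (76 mm by 85 mm) begins 54 mm behind the grasp point. The pads swing forward as they close: fully open they stand 13 mm farther back than shut.
Start: joints at [1.462, 0.255, 0.108, 0, -1.424, -0.285], TCP at [0.211, 0.508, 0.231] pointing down, gripper open.
Joint ranges: [-2.95, 2.95], [-1.21, 1.97], [-1.09, 1.5], [-2.87, 1.71], [-2.94, -0.07], [-3.05, 3.05]. Speed limits (rad/s): [2.57, 2.57, 3.14, 3.14, 3.14, 3.14].

## Interface

Orientations are given as [roll, pitch, yaw] about the fixed x, y, z axes, in that order (R = Rz(yaw) Ry(pitch) Rx(roll)).
In Python, from station import state, snapshot, hand_in gives the robot as it stands.
- The arm moves only by the tool drive_tool, never from a script. Its argument "series" is a list of rows, each a list of 3 entries, a list of its own where there are three numbers: the shift along the tool's x, y, z each as a share of 0.03 m, from -1 to 1, then the turn, a rotation vector about the tool's x, y, z each as a share of 0.15 rad, from -1 to 1, then the closure, from -1 (fully open) to 1 (shut). A call has 1 to 20 rows; each row shifts and turns the commanded pose from where the row before left it, along the tool's axes as they then stand; what a row does not reach is not made up. A row lasts 1/10 s, in which the tool goes at most 50 mm and 8.59 degrees, less where a joint would pass 70% of its speed; a pose out of reach is approached as far as the arm can. A call with a number of a shift or a turn outside -1 to 1 is refused whole. A call with a gripper value outside its range is refused whole. The fingers move at their own pace and stop on an object; "force" is the grip in N (left out, the last holds). Time passes only in rows, so rows that do not move let the fingers close. It gives the time, the measured TCP pose, the force and the opening at its end, in the units of the state.
- state(): the state, without advancing time (a new reading comes with each control period).
- snapshot(name): name is "side" or "top" or "wrist"; returns a dict with "frame" (480x640x3 uint8, red, green, blue), "range_z" (480x640 float32, m along the optical axis (not along the pixel's ray), 0 where there is no reading), "mtx" (3x3 intrinsics, pixels), "world_to_cam" (4x4, takes a point from world to camera coordinates). Camera axes: x right, y down, z forward; pixel columns grow to the right and rows downward; lengths in m; the calibration is good to about 2 mm. The wrist camera is an equidistant fisheye: a pixel r from the principal point sees the ray r / f radians off the axis. A picture is of the moment at which its call begins.
- hand_in(): hands the job in, once; it reports no verdict.
The state is a dict: "clock": time; "qpos": joint angles; "qd": joint speeds; "effort": joint torques, N m; "ee_pos": TCP position; "orientation": TCP orientation; "force": force on the tool from outside, world axes, zero at the start; "torque": the same for the moment, N m; "finger_gap": opening from 0.0 (shut) to 1.0 (fully open).
Only numpy, scipy, OpenCV 4.12 (cv2) and the standard library are available. Lean on these libraries where they do the work, as an engineer would, in place of code of your own. Each camera call takes 0.05 s, during which the arm holds its last target. There are 200 camera calls.

## Task

Push the swinging lamp bar aside, to either side, so that it is well clear of both tool cups, and leave it there. Then pull the burnisher with the pale wooden handle up out of its cup, bring its steel tip right down to the floor of the dark steel tray before letting go, and let it lie down flat with its whole length inside the tray. Leave the red-handled tool in its cup.

Things in the scene. Friction and masses are not known exactly. Their poses are not given: they have to be found in the camera images.
- stand: Fixed wooden board 300 x 80 x 15 mm (its x from -90 to +210 mm) with two upright steel cups at x = -40 and +40 mm and the lamp post (18 mm diameter; hub 32 mm diameter, top 255 mm above the table) at x = +170 mm, all on its x axis. Origin: underside, midway between the cups. At yaw 0 the cups are on the robot's side of the post.
- cup_near (a point): Centre of the mouth of the cup farther from the post. Both cups: outer diameter 36, inner diameter 28, rim 100 mm and inner floor 20 mm above the table. Either may hold the burnisher.
- cup_far (a point): Centre of the mouth of the cup nearer the post, same size.
- lamp (a joint): Angle (rad) of the lamp bar about its vertical post, counter-clockwise from above positive, -1.45 to +1.45; at 0 the bar points along the stand's -x, right over both cups. It turns stiffly (about 2 N at the end) and stays where it is left.
- lamp_end (a point): Centre of the free end of the lamp bar, 260 mm from the post axis, 235 mm above the table. The bar is aluminium with a white underside, 36 mm wide, 30 mm thick (220 to 250 mm above the table), and runs from 50 to 260 mm from the post axis.
- burnisher: Loose burnisher, about 70 g, 160 mm long, standing tip down, upright or leaning slightly, in one of the cups. Origin: its steel tip; its z axis runs from the tip up to the end of the handle. Steel shaft 9 mm diameter from z = 0 to 50, brass ferrule 16 mm diameter to z = 62, pale wooden six-sided handle, 19 mm across flats, from z = 70 to 152 mm.
- burnisher_tip (a point): Steel tip of the burnisher.
- burnisher_end (a point): End of the burnisher's wooden handle, 160 mm from the tip.
- pusher: Tool of the same shape and size as the burnisher but with a red handle, standing in the other cup. Origin: its steel tip; z axis towards the handle.
- tray: Fixed open tray of dark steel, 250 (its x) x 160 (its y) x 25 mm high, walls and floor 5 mm. Origin: centre of its underside. It lies to the left or right of the stand; a bur block (aluminium, with upright steel burs up to 70 mm high) lies on the other side.
Things that resemble listed ones, but are neither listed nor needed, are in the scene too. Leave any blue look-alike of the burnisher alone.

How it is judged:
By the outcome, as a careful person would: the job done as asked, in the order asked, and still so for the second after the job is handed in, with the robot touching nothing.
It also fails if it takes over 56 s, if anything falls off the work surface, if the arm or the gripper's body presses on something with over 40 N, if the wrist force passes 120 N, or if a joint passes its speed limit or range.

## Working session

There is one attempt and no reset: what is moved stays moved. The work goes in short steps, Python scripts to look and compute and a tool call to move; the robot and the scene stay as the last step left them, time stands still between calls to the robot, and variables do not carry over. Pictures are saved under pics/ and viewed, on a budget of 10 in all, crops included, one or two more only if the job needs it, and the job is handed in when it is done.

Besides the shell and the picture viewer there is one more tool, called in YAML: its name, and indented under it one key for each argument. drive_tool: Moves the arm, as the interface text tells. Its arguments: {"type":"object","properties":{"series":{"type":"array","items":{"type":"array"}},"force":{"type":"number"}},"required":["series"]}

```bash
ls; mkdir -p pics; python3 - <<'E'
from station import *
import cv2,numpy as np
s=state();print(s)
fs=[]
for n in("side","top"):
    d=snapshot(n);np.savez(f"{n}0.npz",**d);cv2.imwrite(f"pics/{n}0.png",d["frame"][...,::-1]);print(n,d["mtx"].tolist(),d["world_to_cam"].round(3).tolist())
E
```

```text
pics
{'clock': 0.0, 'qpos': array([ 1.46156533e+00,  2.55768632e-01,  1.06983222e-01, -4.75605629e-04,
       -1.42391791e+00, -2.84610011e-01]), 'qd': array([-1.39927771e-03, -4.49257155e-05,  4.83995314e-04,  1.54671541e-03,
        1.22365458e-03, -6.07308685e-04]), 'effort': array([ 6.12413769e-04, -3.86642683e+01,  2.37939709e+01,  5.36526114e+00,
       -6.17481230e-03, -1.11595946e-05]), 'ee_pos': array([0.21080459, 0.50744556, 0.23037583]), 'orientation': array([-1.56883397e+00,  8.40267684e-05,  2.74768168e+00]), 'force': array([-0.42533938, -0.59846161, -0.74186837]), 'torque': array([-0.03139765,  0.00503448, -0.01109694]), 'finger_gap': 1.0012662553086522}
side [[560.277822866614, 0.0, 320.0606943066997], [0.0, 560.277822866614, 243.38453982237309], [0.0, 0.0, 1.0]] [[0.936, -0.352, 0.003, -0.541], [-0.24, -0.645, -0.726, 0.244], [0.257, 0.679, -0.688, 0.941], [0.0, 0.0, 0.0, 1.0]]
top [[532.0216212913942, 0.0, 326.4635241855054], [0.0, 532.0216212913942, 236.55085522464157], [0.0, 0.0, 1.0]] [[0.015, -1.0, 0.007, -0.001], [-0.997, -0.015, -0.079, 0.578], [0.08, -0.005, -0.997, 1.067], [0.0, 0.0, 0.0, 1.0]]
```

View pics/top0.png

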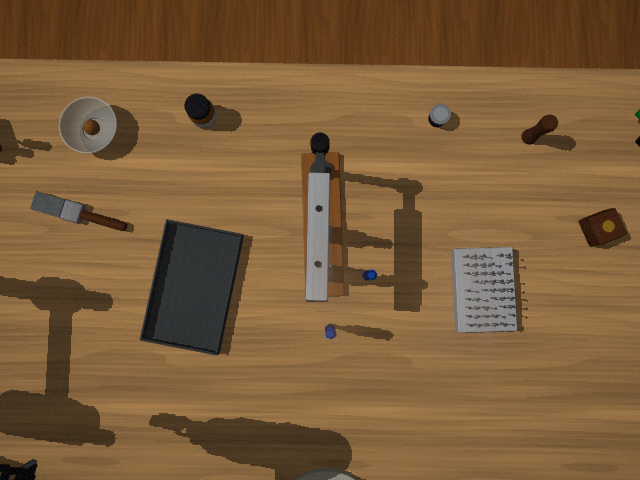

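View pics/side0.png

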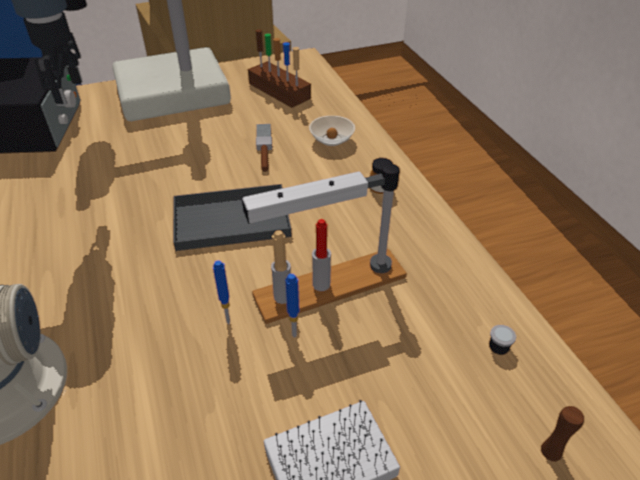

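Top view: lamp bar over the cups from hub (320,143) to its end (317,300), tray at (192,287) on the left, bur block on the right at (485,290), upright blue look-alikes at (370,275) and (331,331). Side view: the pale handle is in the near cup at (280,250), the red one in the far cup at (321,240).

```bash
cat > h.py <<'E'
import numpy as np,cv2
def ray(d,u,v):
    K,T=d["mtx"],d["world_to_cam"];R=T[:3,:3]
    return -R.T@T[:3,3], R.T@np.array([(u-K[0,2])/K[0,0],(v-K[1,2])/K[1,1],1])
def onz(d,u,v,z):
    c,r=ray(d,u,v);return c+r*(z-c[2])/r[2]
def pt(d,u,v):
    c,r=ray(d,u,v);return c+r*d["range_z"][int(v),int(u)]
def cloud(d):
    v,u=np.mgrid[:480,:640];K,T=d["mtx"],d["world_to_cam"];z=d["range_z"]
    P=np.stack([(u-K[0,2])/K[0,0]*z,(v-K[1,2])/K[1,1]*z,z],-1)
    return (P-T[:3,3])@T[:3,:3]
E
python3 - <<'E'
from h import *
t=dict(np.load("top0.npz"));s=dict(np.load("side0.npz"))
def rect(m,P,nm,z):
    r=cv2.minAreaRect(P[m][:,:2].astype(np.float32)*1000);print(nm,m.sum(),np.round(r[0]),np.round(r[1]),r[2],"z",P[m][:,2].mean().round(3))
P=cloud(t);v,u=np.mgrid[:480,:640]
m=(P[...,2]>.235)&(P[...,2]<.27)&(u>280)&(u<350)&(v>168)&(v<310);rect(m,P,"bar",0)
# hub
m=(P[...,2]>.245)&(u>300)&(u<340)&(v>125)&(v<165);rect(m,P,"hubish",0)
hsv=cv2.cvtColor(t["frame"],cv2.COLOR_RGB2HSV)
c=[onz(t,*q,.025)[:2].round(4) for q in((168,220),(243,235),(219,354),(141,341))];print("tray",c,np.mean(c,0),[np.linalg.norm(c[i]-c[i-1]).round(3) for i in range(4)])
c=[onz(t,*q,.015)[:2].round(4) for q in((302.5,153.5),(340,153.5),(343.5,295.5))];print("stand",c)
for n,q in dict(blue1=(331,331),blue2=(370,275)).items(): print(n,pt(t,*q))
# side: handles
P=cloud(s);h=cv2.cvtColor(s["frame"],cv2.COLOR_RGB2HSV)
red=(h[...,0]<8)&(h[...,1]>180)&(u>305)&(u<340)&(v>210)&(v<265)
pale=(u>270)&(u<288)&(v>232)&(v<266)&(P[...,2]>.11)
for n,m in(("red",red),("pale",pale)):
    vs=np.unique(v[m]);print(n,m.sum(),vs.min(),vs.max())
    for a in vs[::6]:
        k=m&(v==a);print(a,u[k].min(),u[k].max(),np.median(P[k],0).round(4))
for n,uu in(("nearcup",(273,291)),("farcup",(313,330))):
    print(n,[pt(s,sum(uu)/2,y).round(3) for y in (264,268,272,276,280,284)])
print("bar end side",pt(s,247,212),pt(s,285,195),"hub",pt(s,390,178))
E
```

```text
bar 2880 [564.  23.] [ 36. 217.] 89.75531768798828 z 0.25
hubish 310 [612.  22.] [ 30. 241.] 89.78441619873047 z 0.276
tray [array([0.6071, 0.332 ]), array([0.5786, 0.1779]), array([0.3382, 0.2195]), array([0.3618, 0.3768])] [0.471425 0.27655 ] [np.float64(0.249), np.float64(0.157), np.float64(0.244), np.float64(0.159)]
stand [array([0.7522, 0.0598]), array([ 0.7534, -0.0186]), array([ 0.4583, -0.0295])]
blue1 [ 0.40007302 -0.00249836  0.1606995 ]
blue2 [ 0.49967736 -0.0706289   0.16002913]
red 338 219 257
219 320 322 [0.5872 0.0196 0.1823]
225 316 326 [0.5832 0.0092 0.1781]
231 317 326 [0.5822 0.0073 0.1665]
237 317 325 [0.5818 0.0054 0.1514]
243 317 325 [0.5824 0.009  0.1354]
249 318 325 [0.5833 0.0074 0.1224]
255 317 325 [0.5822 0.0091 0.105 ]
pale 399 233 265
233 275 283 [0.5079 0.0115 0.1823]
239 273 285 [0.5048 0.0059 0.1741]
245 273 285 [0.5041 0.0052 0.1613]
251 274 285 [0.5023 0.0047 0.1466]
257 274 286 [0.5042 0.0046 0.1318]
263 275 286 [0.5047 0.0047 0.1164]
nearcup [array([0.507, 0.003, 0.115]), array([0.507, 0.003, 0.104]), array([ 0.504, -0.005,  0.104]), array([ 0.504, -0.004,  0.092]), array([ 0.503, -0.004,  0.081]), array([ 0.503, -0.005,  0.072])]
farcup [array([ 0.58 , -0.002,  0.093]), array([ 0.581, -0.001,  0.081]), array([0.581, 0.   , 0.069]), array([0.581, 0.   , 0.059]), array([ 0.581, -0.   ,  0.048]), array([0.582, 0.002, 0.035])]
bar end side [0.45562019 0.00523007 0.24885653] [0.52448506 0.02144418 0.25204329] hub [0.70915669 0.00901215 0.24709756]
```

```bash
python3 - <<'E'
from h import *
a=cv2.imread("pics/side0.png")[200:320,190:350];b=cv2.imread("pics/top0.png")[120:360,240:400]
cv2.imwrite("pics/c1.png",np.hstack([cv2.resize(a,(480,360),interpolation=2),cv2.resize(b,(240,360),interpolation=2)]))
E
```

```text
(no output)
```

View pics/c1.png

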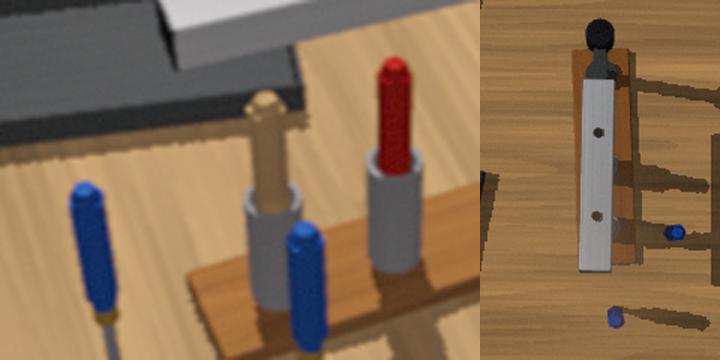

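The crop confirms it: the pale tool is in the near cup (about 0.507, 0.013) and reads as upright. The tray is centred at (0.471, 0.277) with yaw about -0.175. The post is at about (0.713, 0.019). I will push the bar to the right (-y), away from the tray, with the fingers shut.

drive_tool:
  series:
    - [[0,0,0],[0,-0.74,0],1]
    - [[0,0,0],[0,-0.74,0],1]
    - [[-0.86,0.02,0.81],[0,0,0],1]
    - [[-0.86,0.02,0.81],[0,0,0],1]
    - [[-0.86,0.02,0.81],[0,0,0],1]
    - [[-0.86,0.02,0.81],[0,0,0],1]
    - [[-0.86,0.02,0.81],[0,0,0],1]
    - [[-0.86,0.02,0.81],[0,0,0],1]
    - [[-0.86,0.02,0.81],[0,0,0],1]
    - [[-0.86,0.02,0.81],[0,0,0],1]
    - [[-0.86,0.02,0.81],[0,0,0],1]
    - [[-0.86,0.02,0.81],[0,0,0],1]
    - [[-0.86,0.02,0.81],[0,0,0],1]
    - [[-0.86,0.02,0.81],[0,0,0],1]
    - [[-0.86,0.02,0.81],[0,0,0],1]
    - [[-0.86,0.02,0.81],[0,0,0],1]
    - [[0,0,0],[0,0,0],1]
    - [[0,0,0],[0,0,0],1]

```text
clock: 1.9
ee_pos: [0.5087, 0.1103, 0.2222]
orientation: [-1.57, -0.001, 2.968]
force: [-0.5, -0.1, 0.2]
finger_gap: 0.002
```

drive_tool:
  series:
    - [[-0.33,0,0.58],[0,0,0],1]
    - [[-0.33,0,0.58],[0,0,0],1]
    - [[-0.33,0,0.58],[0,0,0],1]
    - [[-0.33,0,0.58],[0,0,0],1]
    - [[-0.33,0,0.58],[0,0,0],1]
    - [[-0.33,0,0.58],[0,0,0],1]
    - [[-0.33,0,0.58],[0,0,0],1]
    - [[-0.33,0,0.58],[0,0,0],1]
    - [[-0.33,0,0.58],[0,0,0],1]
    - [[-0.33,0,0.58],[0,0,0],1]
    - [[-0.33,0,0.58],[0,0,0],1]
    - [[-0.33,0,0.58],[0,0,0],1]
    - [[-0.33,0,0.58],[0,0,0],1]
    - [[-0.33,0,0.58],[0,0,0],1]
    - [[-0.33,0,0.58],[0,0,0],1]
    - [[0,0,0],[0,0,0],1]

```text
clock: 3.5
ee_pos: [0.6106, -0.1719, 0.222]
orientation: [-1.571, -0.001, 2.969]
force: [0.3, -0.1, -0.7]
finger_gap: 0.001
```

drive_tool:
  series:
    - [[0,0,-0.9],[0,0,0],1]
    - [[0.66,-0.05,-0.7],[0,0,0],1]
    - [[0.66,-0.05,-0.7],[0,0,0],1]
    - [[0.66,-0.05,-0.7],[0,0,0],1]
    - [[0.66,-0.05,-0.7],[0,0,0],1]
    - [[0.66,-0.05,-0.7],[0,0,0],1]
    - [[0.66,-0.05,-0.7],[0,0,0],0]
    - [[0.66,-0.05,-0.7],[0,0,0],0]
    - [[0.66,-0.05,-0.7],[0,0,0],0]
    - [[0.66,-0.05,-0.7],[0,0,0],0]
    - [[0.66,-0.05,-0.7],[0,0,0],0]
    - [[0.66,-0.05,-0.7],[0,0,0],0]
    - [[0.66,-0.05,-0.7],[0,0,0],0]
    - [[0,0,0],[0,0,0],0]

```text
clock: 4.9
ee_pos: [0.422, 0.1467, 0.2414]
orientation: [-1.573, 0.0, 2.974]
force: [0.7, -0.5, 0.5]
finger_gap: 0.5
```

```bash
python3 - <<'E'
from station import *
from h import *
s=state();print(s["ee_pos"],s["orientation"],s["finger_gap"],s["qpos"])
t=snapshot("top");sd=snapshot("side");w=snapshot("wrist")
np.savez("top1.npz",**t);np.savez("side1.npz",**sd)
b=np.hstack([cv2.resize(x["frame"][...,::-1],(400,300)) for x in (t,w)])
c=cv2.resize(t["frame"][120:360,240:560,::-1],(400,300));e=cv2.resize(sd["frame"][190:340,190:390,::-1],(400,300))
cv2.imwrite("pics/p1.png",np.vstack([b,np.hstack([c,e])]))
P=cloud(t);v,u=np.mgrid[:480,:640]
m=(P[...,2]>.14)&(P[...,2]<.2)&(abs(P[...,0]-.53)<.12)&(abs(P[...,1])<.12)
n,l,st,cen=cv2.connectedComponentsWithStats(m.astype(np.uint8))
for i in range(1,n):
    k=l==i
    if k.sum()>8: print(k.sum(),cen[i].round(0),P[k].mean(0).round(4),"top",P[k&(P[...,2]>P[k][:,2].max()-.006)].mean(0).round(4),t["frame"][k].mean(0).round())
E
```

```text
[0.42200125 0.14667734 0.2413885 ] [-1.57256685e+00  4.14652803e-04  2.97439787e+00] 0.5000490879242415 [ 6.86651530e-01  4.46795434e-02 -1.17611423e-01 -8.62377958e-04
 -1.40689831e+00  7.17090404e-01]
118 [322. 226.] [0.5849 0.0156 0.1736] top [0.586  0.0155 0.1795] [122.  36.  20.]
101 [324. 270.] [0.5062 0.0121 0.1767] top [0.5058 0.0121 0.1793] [136. 103.  65.]
102 [371. 275.] [ 0.5006 -0.0724  0.1562] top [ 0.5006 -0.0732  0.1595] [ 24.  54. 117.]
```

View pics/p1.png

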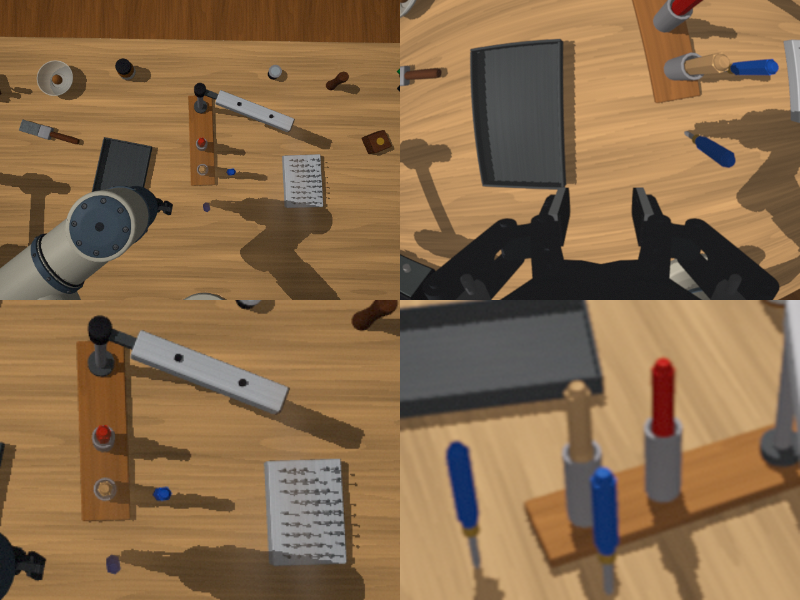

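The bar is swung about 70° to the right, clear of both cups, and the pale tool stands upright with its end at (0.506, 0.012, 0.179). Both blue look-alikes are still where they were. Next I go over the pale tool and descend.

drive_tool:
  series:
    - [[-0.58,0,0.66],[0,0,0],0]
    - [[-0.58,0,0.66],[0,0,0],0]
    - [[-0.58,0,0.66],[0,0,0],0]
    - [[-0.59,0,0.66],[0,0,0],0]
    - [[-0.59,0,0.66],[0,0,0],0]
    - [[-0.59,0,0.66],[0,0,0],0]
    - [[0,0,0],[0,0,0],0]
    - [[0,0,0],[0,0,0],0]

```text
clock: 5.85
ee_pos: [0.5075, 0.008, 0.2404]
orientation: [-1.57, -0.001, 2.968]
force: [-0.2, 0.3, 0.2]
finger_gap: 0.499
```

```bash
python3 - <<'E'
from station import *
from h import *
s=state();print(s["ee_pos"],s["orientation"])
w=snapshot("wrist");sd=snapshot("side")
cv2.imwrite("pics/p2.png",np.hstack([cv2.resize(w["frame"][...,::-1],(400,300)),cv2.resize(sd["frame"][140:320,190:430,::-1],(400,300))]))
E
```

```text
[0.50748742 0.00797388 0.24040007] [-1.57047514e+00 -8.70549065e-04  2.96757211e+00]
```

View pics/p2.png

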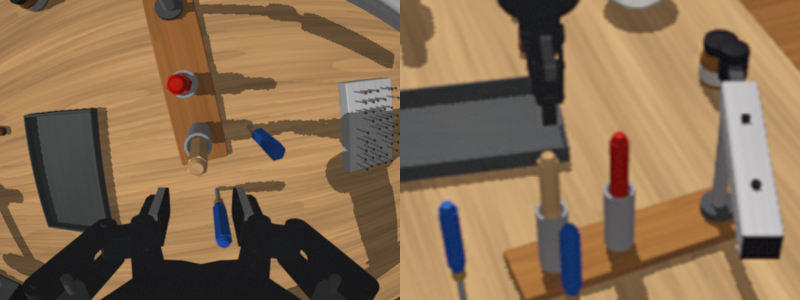

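The wrist view shows the pale handle end between the open fingers. I shift 4 mm left, descend and grip.

drive_tool:
  series:
    - [[0,0.6,-0.13],[0,0,0],0]
    - [[0,0.63,0],[0,0,0],0]
    - [[0,0.63,0],[0,0,0],0]
    - [[0,0.63,0],[0,0,0],0]
    - [[0,0.63,0],[0,0,0],0]
    - [[0,0.63,0],[0,0,0],0]
    - [[0,0,0],[0,0,0],0]
    - [[0,0,0],[0,0,0],1]
    - [[0,0,0],[0,0,0],1]
    - [[0,0,0],[0,0,0],1]
    - [[0,0,0],[0,0,0],1]
    - [[0,0,0],[0,0,0],1]
    - [[0,0,0],[0,0,0],1]
  force: 45

```text
clock: 7.25
ee_pos: [0.509, 0.0129, 0.1296]
orientation: [-1.572, 0.002, 2.97]
force: [-0.8, 0.3, 5.5]
finger_gap: 0.219
```

Gap is 18.6 mm, which matches the handle across its flats. Lift.

drive_tool:
  series:
    - [[0,-0.3,0],[0,0,0],1]
    - [[0,-0.6,0],[0,0,0],1]
    - [[0,-0.6,0],[0,0,0],1]
    - [[0,-0.6,0],[0,0,0],1]
    - [[0,-0.6,0],[0,0,0],1]
    - [[0,-0.6,0],[0,0,0],1]
    - [[0,-0.6,0],[0,0,0],1]
    - [[0,-0.6,0],[0,0,0],1]
    - [[0,0,0],[0,0,0],1]

```text
clock: 8.15
ee_pos: [0.5092, 0.0127, 0.2661]
orientation: [-1.572, 0.004, 2.97]
force: [1.3, 0.2, -0.8]
finger_gap: 0.219
```

```bash
python3 - <<'E'
from station import *
from h import *
s=state();print(s["ee_pos"],s["orientation"],s["finger_gap"],s["force"])
w=snapshot("wrist");sd=snapshot("side");np.savez("side2.npz",**sd)
cv2.imwrite("pics/p3.png",np.hstack([cv2.resize(w["frame"][...,::-1],(400,300)),cv2.resize(sd["frame"][140:320,190:430,::-1],(400,300),interpolation=2)]))
E
```

```text
[0.509191   0.01269128 0.26607135] [-1.57221347  0.00443508  2.96978175] 0.2190569573305811 [ 1.26260595  0.20751328 -0.77738897]
```

View pics/p3.png

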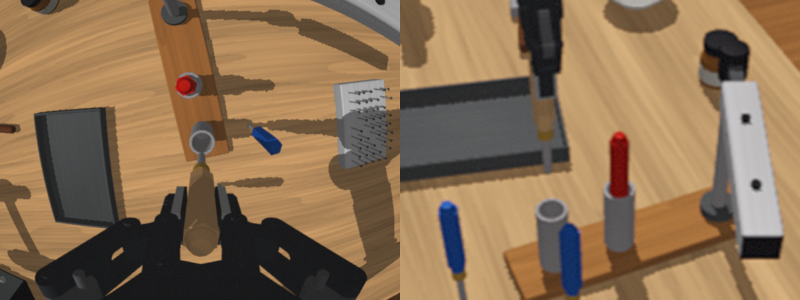

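The burnisher hangs straight in the grip and the near cup is empty; red is still in its cup. Next I carry it over the tray, then tilt it along the tray's length.

drive_tool:
  series:
    - [[0.31,0,-0.77],[0,0,0],1]
    - [[0.31,0,-0.77],[0,0,0],1]
    - [[0.31,0,-0.77],[0,0,0],1]
    - [[0.31,0,-0.77],[0,0,0],1]
    - [[0.31,0,-0.77],[0,0,0],1]
    - [[0.31,0,-0.77],[0,0,0],1]
    - [[0.31,0,-0.77],[0,0,0],1]
    - [[0.31,0,-0.77],[0,0,0],1]
    - [[0.31,0,-0.77],[0,0,0],1]
    - [[0.31,0,-0.77],[0,0,0],1]
    - [[0.31,0,-0.77],[0,0,0],1]
    - [[0,0,0],[0,0,0],1]
    - [[0,0,0],[0,0,0.7],1]
    - [[0,0,0],[0,0,0.7],1]
    - [[0,0,0],[0,0,0.7],1]
    - [[0,0,0],[0,0,0.7],1]
    - [[0,0,0],[0,0,0.7],1]
    - [[0,0,0],[0,0,0.7],1]
    - [[0,0,0],[0,0,0.7],1]
    - [[0,0,0],[0,0,0],1]

```text
clock: 10.25
ee_pos: [0.449, 0.2773, 0.2589]
orientation: [-1.558, 0.735, 2.98]
force: [0.2, -1.1, -1.4]
finger_gap: 0.217
```

```bash
python3 - <<'E'
from station import *
from h import *
from scipy.spatial.transform import Rotation as Ro
s=state();R=Ro.from_euler("xyz",s["orientation"]).as_matrix()
print(s["ee_pos"],s["qpos"].round(2),s["finger_gap"]);print(R.round(3));a=R[:,1];tip=s["ee_pos"]+.11*a;print("tip",tip,"tilt",np.degrees(np.arccos(-a[2])))
print("to target, tool units",(R.T@(np.array([.540,.2645,.007])-tip)/.03).round(2))
w=snapshot("wrist");sd=snapshot("side")
cv2.imwrite("pics/p4.png",np.hstack([cv2.resize(w["frame"][...,::-1],(400,300)),cv2.resize(sd["frame"][60:300,60:380,::-1],(400,300),interpolation=2)]))
np.savez("side3.npz",**sd)
E
```

```text
[0.44896588 0.27726392 0.25894573] [ 1.25 -0.04 -0.68  0.89 -1.03 -0.36] 0.2165475660311228
[[-0.732  0.66  -0.169]
 [ 0.119 -0.12  -0.986]
 [-0.671 -0.742  0.009]]
tip [0.52154941 0.26402289 0.17735954] tilt 42.1241954349719
to target, tool units [ 3.36  4.62 -0.17]
```

View pics/p4.png

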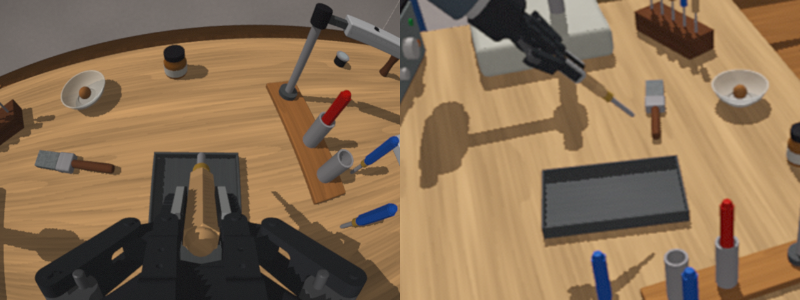

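drive_tool:
  series:
    - [[0.33,0.47,-0.02],[0,0,0],1]
    - [[0.33,0.47,-0.02],[0,0,0],1]
    - [[0.33,0.47,-0.02],[0,0,0],1]
    - [[0.33,0.47,-0.02],[0,0,0],1]
    - [[0.33,0.47,-0.02],[0,0,0],1]
    - [[0.34,0.47,-0.02],[0,0,0],1]
    - [[0.34,0.47,-0.02],[0,0,0],1]
    - [[0.34,0.47,-0.02],[0,0,0],1]
    - [[0.34,0.48,-0.02],[0,0,0],1]
    - [[0,0,0],[0,0,0],1]
    - [[0,0,0],[0,0,0],1]

```text
clock: 11.45
ee_pos: [0.4711, 0.2829, 0.1095]
orientation: [-1.572, 0.736, 2.967]
force: [-0.6, 0.2, -0.6]
finger_gap: 0.222
```

```bash
cat > rep.py <<'E'
from station import *
from h import *
from scipy.spatial.transform import Rotation as Ro
def rep():
    s=state();R=Ro.from_euler("xyz",s["orientation"]).as_matrix()
    a=R[:,1];tip=s["ee_pos"]+.11*a;print(s["ee_pos"].round(4),s["qpos"].round(2),"gap",s["finger_gap"].round(3),"F",s["force"].round(1),"tip",tip.round(4),"tilt",np.degrees(np.arccos(-a[2])).round(1))
    print("to target, tool units",(R.T@(np.array([.540,.2645,.005])-tip)/.03).round(2))
    print("1cm down",(R.T@[0,0,-.01]/.03).round(2));return s
E
python3 - <<'E'
from rep import *
rep();sd=snapshot("side");t=snapshot("top");np.savez("side4.npz",**sd)
cv2.imwrite("pics/p5.png",np.hstack([cv2.resize(t["frame"][180:390,90:370,::-1],(400,300)),cv2.resize(sd["frame"][120:300,120:360,::-1],(400,300),interpolation=2)]))
E
```

```text
Traceback (most recent call last):
  File "rep.py", line 6, in rep
    a=R[:,1];tip=s["ee_pos"]+.11*a;print(s["ee_pos"].round(4),s["qpos"].round(2),"gap",s["finger_gap"].round(3),"F",s["force"].round(1),"tip",tip.round(4),"tilt",np.degrees(np.arccos(-a[2])).round(1))
                                                                                       ^^^^^^^^^^^^^^^^^^^^^
AttributeError: 'float' object has no attribute 'round'
```

```bash
sed -i 's/s\["finger_gap"\].round(3)/round(s["finger_gap"],3)/' rep.py
python3 - <<'E'
from rep import *
rep();sd=snapshot("side");t=snapshot("top");np.savez("side4.npz",**sd)
cv2.imwrite("pics/p5.png",np.hstack([cv2.resize(t["frame"][180:390,90:370,::-1],(400,300)),cv2.resize(sd["frame"][120:300,120:360,::-1],(400,300),interpolation=2)]))
E
```

```text
[0.4711 0.2829 0.1095] [ 1.03  0.15 -0.94  1.37 -0.69 -0.83] gap 0.222 F [-0.6  0.2 -0.6] tip [0.5438 0.2702 0.028 ] tilt 42.1
to target, tool units [0.58 0.51 0.21]
1cm down [0.22 0.25 0.  ]
```

View pics/p5.png

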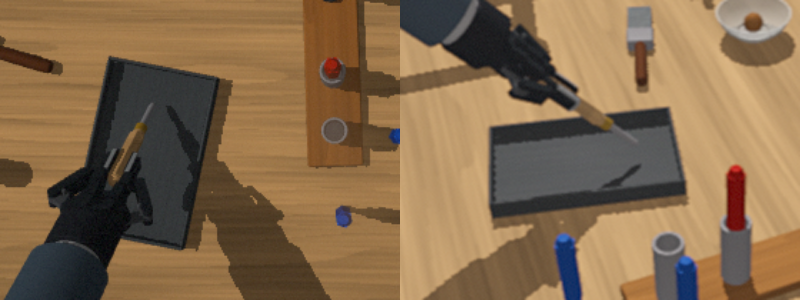

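The tip hovers about 23 mm over the tray floor, near the lateral centre, pointing along the tray's length, with the whole tool inside the tray outline. I try a bit more tilt about the tip while lowering.

drive_tool:
  series:
    - [[0.4,0.12,0.1],[0,0,0.5],1]
    - [[0.4,0.12,0.1],[0,0,0.5],1]
    - [[0,0,0],[0,0,0],1]
    - [[0,0,0],[0,0,0],1]

```text
clock: 11.95
ee_pos: [0.4571, 0.2805, 0.0876]
orientation: [-1.571, 0.886, 2.973]
force: [0.1, 1.3, 0.5]
finger_gap: 0.218
```

```bash
python3 -c "
from rep import *
rep()"
```

```text
[0.4571 0.2805 0.0876] [ 1.01  0.22 -1.06  1.71 -0.81 -1.19] gap 0.218 F [0.1 1.3 0.5] tip [0.5411 0.2662 0.018 ] tilt 50.7
to target, tool units [0.35 0.25 0.06]
1cm down [0.26 0.21 0.  ]
```

Joint 4 is at its limit, so I give back a few degrees of tilt while lowering.

drive_tool:
  series:
    - [[-0.05,0.1,0],[0,0,-0.3],1]
    - [[0,0.1,0],[0,0,-0.3],1]
    - [[0,0,0],[0,0,0],1]
    - [[0,0,0],[0,0,0],1]

```text
clock: 12.35
ee_pos: [0.4628, 0.2794, 0.0855]
orientation: [-1.574, 0.798, 2.969]
force: [-0.2, -0.5, -0.9]
finger_gap: 0.216
```

```bash
python3 -c "
from rep import *
rep()"
```

```text
[0.4628 0.2794 0.0855] [ 0.98  0.19 -1.02  1.61 -0.71 -1.06] gap 0.216 F [-0.2 -0.5 -0.9] tip [0.5404 0.2663 0.0087] tilt 45.7
to target, tool units [0.09 0.08 0.06]
1cm down [0.24 0.23 0.  ]
```

drive_tool:
  series:
    - [[0.05,0.05,0],[0,0,0],1]
    - [[0.05,0.05,0],[0,0,0],1]
    - [[0,0,0],[0,0,0],1]

```text
clock: 12.65
ee_pos: [0.4632, 0.2796, 0.0823]
orientation: [-1.574, 0.801, 2.97]
force: [-7.9, -1.1, 11.5]
finger_gap: 0.217
```

```bash
python3 - <<'E'
from rep import *
rep();sd=snapshot("side");np.savez("side5.npz",**sd)
cv2.imwrite("pics/p6.png",cv2.resize(sd["frame"][150:255,165:305,::-1],(800,600),interpolation=2))
E
```

```text
[0.4632 0.2796 0.0823] [ 0.97  0.2  -1.03  1.64 -0.71 -1.08] gap 0.217 F [-7.9 -1.1 11.5] tip [0.5411 0.2665 0.0058] tilt 45.9
to target, tool units [ 0.04 -0.    0.07]
1cm down [0.24 0.23 0.  ]
```

View pics/p6.png

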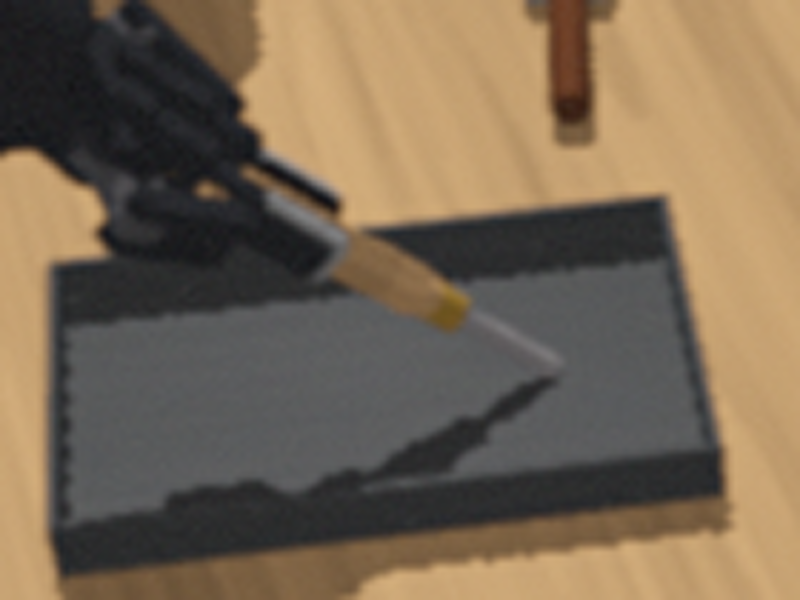

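Tip and shadow meet on the tray floor and the wrist reads about 11 N up, so the tip is on the floor. I ease off slightly, then release.

drive_tool:
  series:
    - [[-0.02,-0.02,0],[0,0,0],1]
    - [[0,0,0],[0,0,0],1]
    - [[0,0,0],[0,0,0],-0.3]
    - [[0,0,0],[0,0,0],-0.3]
    - [[0,0,0],[0,0,0],-0.3]
    - [[0,0,0],[0,0,0],-0.3]
    - [[0,0,0],[0,0,0],-0.3]
    - [[0,0,0],[0,0,0],-0.3]
    - [[0,0,0],[0,0,0],-0.3]
    - [[0,0,0],[0,0,0],-0.3]
    - [[0,0,0],[0,0,0],-0.3]
    - [[0,0,0],[0,0,0],-0.3]

```text
clock: 13.9
ee_pos: [0.4622, 0.278, 0.0804]
orientation: [-1.571, 0.795, 2.97]
force: [-0.6, 0.1, -0.7]
finger_gap: 0.644
```

```bash
python3 - <<'E'
from rep import *
rep();sd=snapshot("side");t=snapshot("top")
cv2.imwrite("pics/p7.png",np.hstack([cv2.resize(t["frame"][180:390,90:370,::-1],(400,300)),cv2.resize(sd["frame"][150:255,165:305,::-1],(400,300),interpolation=2)]))
E
```

```text
[0.4622 0.278  0.0804] [ 0.97  0.2  -1.03  1.63 -0.71 -1.08] gap 0.644 F [-0.6  0.1 -0.7] tip [0.5396 0.2645 0.0034] tilt 45.5
to target, tool units [-0.05 -0.03 -0.  ]
1cm down [0.24 0.23 0.  ]
```

View pics/p7.png

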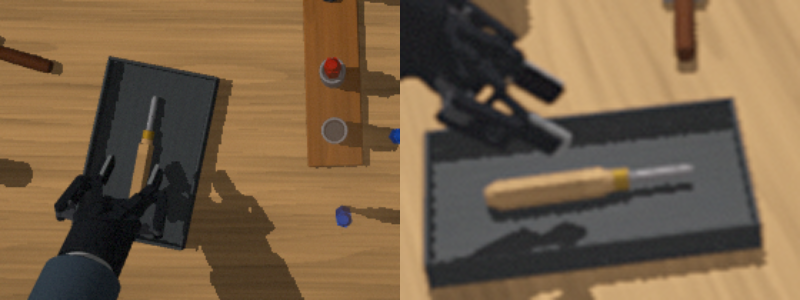

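It lies flat inside the tray. I lift clear and check.

drive_tool:
  series:
    - [[-0.36,-0.35,0],[0,0,0],-0.3]
    - [[-0.36,-0.35,0],[0,0,0],-0.3]
    - [[-0.36,-0.35,0],[0,0,0],-0.3]
    - [[-0.36,-0.35,0],[0,0,0],-0.3]
    - [[-0.36,-0.35,0],[0,0,0],-0.3]
    - [[-0.36,-0.35,0],[0,0,0],-0.3]
    - [[-0.36,-0.35,0],[0,0,0],-0.3]
    - [[-0.36,-0.35,0],[0,0,0],-0.3]
    - [[-0.36,-0.35,0],[0,0,0],-0.3]
    - [[-0.36,-0.35,0],[0,0,0],-0.3]
    - [[0,0,0],[0,0,0],-0.3]
    - [[0,0,0],[0,0,0],-0.3]

```text
clock: 15.2
ee_pos: [0.4627, 0.2778, 0.2308]
orientation: [-1.571, 0.795, 2.969]
force: [-0.1, -0.1, -0.1]
finger_gap: 0.651
```

```bash
python3 - <<'E'
from rep import *
rep();sd=snapshot("side");t=snapshot("top")
P=cloud(sd)
h=cv2.cvtColor(sd["frame"],cv2.COLOR_RGB2HSV);v,u=np.mgrid[:480,:640]
m=(v>170)&(v<215)&(u>240)&(u<295)&(h[...,1]>70)&(h[...,2]>70)
m=(abs(P[...,0]-.47)<.11)&(abs(P[...,1]-.27)<.06)&(P[...,2]>.009)&(P[...,2]<.05)
Q=P[m];y=-.175;R=np.array([[np.cos(y),np.sin(y)],[-np.sin(y),np.cos(y)]]);L=(Q[:,:2]-[.4714,.2766])@R.T
print("in tray frame",L.min(0),L.max(0),"z max",Q[:,2].max(),m.sum())
P=cloud(t);m=(P[...,2]>.22)&(P[...,2]<.26)&(P[...,1]<-.02)&(P[...,0]>.5);r=cv2.minAreaRect(P[m][:,:2].astype(np.float32));print("bar",r)
cv2.imwrite("pics/p8.png",np.hstack([cv2.resize(t["frame"][...,::-1],(400,300)),cv2.resize(sd["frame"][120:345,120:420,::-1],(400,300),interpolation=2)]))
E
```

```text
[0.4627 0.2778 0.2308] [ 1.2  -0.01 -0.78  1.05 -0.94 -0.52] gap 0.651 F [-0.1 -0.1 -0.1] tip [0.5401 0.2644 0.1537] tilt 45.5
to target, tool units [3.54 3.47 0.  ]
1cm down [0.24 0.23 0.  ]
in tray frame [-0.1187755  -0.07868242] [0.11464376 0.06991462] z max 0.03031699293163675 1250
bar ((0.6624835729598999, -0.12009991705417633), (0.2181626856327057, 0.03726751729846001), 69.38452911376953)
```

View pics/p8.png

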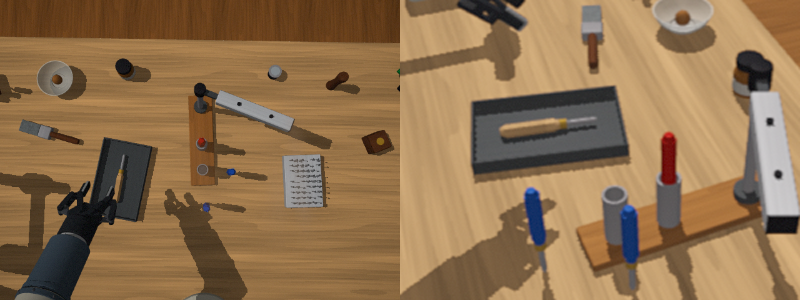

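The burnisher lies flat and wholly inside the tray. The bar stands about 70° aside, the red tool is still in its cup, both blue look-alikes are untouched, and the arm is clear. The tray-frame depth extents caught the tray walls as well, so they say nothing about the tool; the pictures show it clearly.

```bash
python3 -c "
from station import *
print(hand_in())"
```

```text
the job is handed in; nothing more can be done
None
```

The job is done and handed in at about 15 s of the 56 s allowed.

- **Lamp bar:** I pushed it to the robot's right with the fingers shut. It measures about 69° from its start and is well clear of both cups.
- **Burnisher:** I pulled it from the near cup and tilted it about 45° along the tray. I lowered it until the tip met the tray floor (about 11 N up at the wrist, and tip and shadow met in the picture). I eased off about 1 mm and then released it.
- **Final pictures:** The burnisher lies flat with its whole length inside the tray. The red tool is in its cup, the blue look-alikes are undisturbed, and the arm is clear, with wrist force near zero.

- **Disagreements:** A steeper tilt of about 51° put joint 4 at its limit of 1.71 rad, so I backed off before placing. My numeric check of the tool's extent in the tray was useless because it picked up the tray walls. Flat and inside therefore rests on the two camera views. I viewed 11 pictures, one over the budget.

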